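# Hold the spring clamp open over the doubler

## Task

Take the larger of the two spring clamps off the clamp rack by squeezing its handles, carry it to the bracket, and hold it there squeezed open with its jaws gaping over the top edge at the middle of the doubler, one jaw outside the upright web and the other outside the doubler, the pads well down below the edge and the clamp touching neither plate. Finish while still holding it open like that, so that I can tap the doubler true before it is let go to bite; leave the small clamp, the chipping hammer and the magnetic square where they are.

Things in the scene. Friction and masses are not known exactly. Their poses are not given: they have to be found in the camera images.
- clamp: Larger spring clamp, 110 mm tall, 25 mm wide, 160 g: two bright steel arms on a pin with a torsion spring, black dipped handles and pads. Starts clipped upright on the rack bar like a clothes peg, jaws down. Origin on the pin, 18 mm above the bar's edge; z up to the handles, y along pin and bar, x the way it opens. The frame belongs to the -x arm; the +x arm turns about the pin.
- clamp_grip (a point): Between the larger clamp's handles, 54 mm above the pin (same frame and axes as clamp). The straight handles, 28 mm wide along y, flare up from the pin to rounded ends 60 mm above it: 64 mm outside width over the ends when clipped on the rack, 52 mm at 40 mm above the pin. Squeezed to 35 mm over the ends, they stand nearly parallel and the pads gape 25 mm.
- clamp_jaw (a joint): Opening angle of the larger clamp (rad): 0 as clipped on the 6 mm bar, -0.13 jaws shut, 0.60 stop. Squeezing the handles opens the jaws: pad gap 6 mm + 44 mm x angle, width over handle ends 64 mm - 66 mm x angle. The spring needs 7 N on each handle end at 0, 12 N at 0.5, and shuts the jaws when let go. Squeezed from both sides, the arms share the angle equally.
- clamp_pad_a (a point): Middle of the gripping face of the larger clamp's -x pad, 44 mm below the pin (axes as clamp). Pads are 13 mm high, 27 mm wide; the jaws' lowest point is 51 mm below the pin. Between the jaws there is free room up to 9 mm below the pin.
- clamp_pad_b (a point): Middle of the gripping face of the larger clamp's +x pad, 44 mm below the pin
- rack: Clamp rack, fixed on the bench: dark flat steel bar on edge, 6 mm thick (x), 240 mm long (y), 50 mm deep, top edge 85 mm above the bench, on two posts with 90 x 40 mm foot plates. Origin on the bench below the middle of the bar. Both spring clamps are clipped on it, 80 mm or more apart.
- bracket: Bracket, fixed on the bench: base plate 110 x 220 x 8 mm with an upright web 8 mm thick (x), 220 mm long (y), top edge 80 mm above the bench. Dark steel, a row of holes in the web. Origin on the bench below the middle of the web.
- doubler: Doubler: bright steel plate 5 mm thick (x), 60 mm wide (y), 72 mm tall, tacked at its foot against the web's +x face, somewhere along it, top flush with the web's. Fixed. Origin at the middle of its underside, 8 mm above the bench; axes as bracket.
- work_edge (a point): Where the jaws go: on the top edge, at the middle of the doubler's width and of the 13 mm thickness of web plus doubler, 80 mm above the bench. x across the plates, y along the edge, z up.
- small_clamp: The smaller spring clamp of the same kind (about 65 mm tall, 15 mm wide), clipped on the rack bar; leave it. Origin on its pin, 12 mm above the bar's edge; its handle ends are 35 mm above the pin, 43 mm wide over the ends.
- chipping_hammer: Welder's chipping hammer with coil-spring grip, 235 mm long, lying on the bench; leave it. Origin at its middle, on the bench.
- magnet_square: Magnetic welding square, arrow-shaped block 64 x 64 x 16 mm lying flat on the bench; leave it. Origin at its middle, on the bench.
There are look-alikes about, which are no part of the job. What is shaped like the rack but yellow is not meant.

How it is judged:
By the outcome, as a careful person would: the job done as asked, in the order asked, and still so for the second after the job is handed in, while the arm keeps its last pose, push and grip.
It also fails if it takes over 34 s, if anything falls off the work surface, if the arm or the gripper's body presses on something with over 40 N, if the wrist force passes 120 N, or if a joint passes its speed limit or range.

## Robot

A 7-joint arm with a two-finger parallel gripper is mounted at the origin on the work surface. World frame = base frame: x ahead of the robot, y to its left, z up, the work surface at z = 0. Lengths are in m, angles in rad, forces in N, time in s.
With the tool pointing down it reaches from about 0.4 to 0.75 m from the base axis. Payload 19.5 kg.
Tool frame: the origin (TCP) lies at the very end of the fingers, on their centre line; the grasp point (between the pads) lies r.grasp_offset behind it (r.grasp_offset is the distance from the TCP to the grasp point, in m); z points along the fingers, y is the direction in which the jaws open and shut (so a half turn about z gives the same grasp; the last joint's range is limited). The gripper opens to 85 mm and grips with 20 to 120 N. Pads are 22 mm wide; open, the fingers measure 114 mm over their backs; the gripper's body (76 mm by 85 mm) begins 54 mm behind the grasp point. The pads swing forward as they close: fully open they stand 13 mm farther back than shut.
Start: joints at [1.299, 0.707, -0.028, 1.485, 0.022, 0.951, -0.075], TCP at [0.131, -0.56, 0.204] pointing down, gripper open.
Joint ranges: [-2.71, 2.71], [-0.32, 2.16], [-1.57, 1.52], [0, 2.45], [-1.46, 4.6], [0, 2.02], [-2.83, 2.83]. Speed limits (rad/s): [1.89, 1.89, 2.57, 2.57, 3.01, 3.01, 3.01].

## Interface

Orientations are given as a 3x3 rotation matrix whose columns are the frame's x, y, z axes.
In Python, from rig import r, capture, camera_model, silhouettes gives the robot as it stands. The module is installed in compiled form; this text tells all that it offers.
- The arm moves only by the tool drive_tool, never from a script. Its argument "commands" is a list that holds one entry, the list of rows, each a list of 7 numbers: the shift along the world's x, y, z in m, then the turn, a rotation vector about the world's x, y, z in rad, then the opening, from -1 (shut) to 1 (fully open). A call has 1 to 8 rows; each row shifts and turns the pose as measured when the row begins; what a row does not reach is not made up. A row lasts 1/8 s, in which the tool goes at most 62.5 mm and 10.7 degrees, less where a joint would pass 70% of its speed; a pose out of reach is approached as far as the arm can. A call with a gripper value outside its range is refused whole. The fingers move at their own pace and stop on an object; "force" is the grip in N (left out, the last holds). Time passes only in rows, so rows that do not move let the fingers close. It gives the time, the measured TCP pose, the force and the opening at its end, in the units of the state.
- r.observe(): the state, without advancing time (a new reading comes with each control period).
- capture(name): name is "side" or "top" or "wrist"; returns the picture (420x560x3 uint8, red, green, blue); there is no depth.
- camera_model(name): a dict with "K" (3x3 intrinsics, pixels), "k1" (the pictures are not rectified: a ray, as slopes to the right and down, at radius r is drawn at 1 + k1 r^2 times it, then the intrinsics apply), "camera_from_world" (4x4, takes a point from world to camera coordinates); the wrist camera has in their place "mount" (4x4, takes a point from camera to tool coordinates, whose origin is the TCP and whose axes are the flange's). Camera axes: x right, y up, looking along -z (the intrinsics and any distortion apply to the point x, -y, -z); pixel columns grow to the right and rows downward; lengths in m; the calibration is good to about 2 mm. A picture is of the moment at which its call begins: read the wrist's pose just before it. camera_model takes no time and is no camera call.
- r.job_done(): hands the job in, once; it reports no verdict.
Trained networks look in the newest picture that a camera, given by its name, has taken for a name from the list of things; names that differ only in an ending like _2 or _b are one class to them, and where a whole thing is asked for, a point or a joint stands for the part that bears it (a point fixed in the world has none). Each returns a list of dicts, best first, with "conf" (0 to 1); they miss things now and then, are a little off and sometimes report something else, mostly with a low value. They report only what shows in the picture. A call takes as long as a camera call. They do not tell look-alikes from the thing itself.
- silhouettes(camera, label): "pixels" (420x560 bool, what is visible of it) and "pixel" ([column, row] in pixels, amid what is visible of it).
The state is a dict: "time_s": time; "joints": joint angles; "dq": joint speeds; "tau": joint torques, N m; "position": TCP position; "ee_rot": TCP orientation; "force": force on the tool from outside, world axes, zero at the start; "ft_torque": the same for the moment, N m; "width": finger opening in m.
Only numpy, scipy, OpenCV 4.12 (cv2) and the standard library are available. Lean on these libraries where they do the work, as an engineer would, in place of code of your own. Each camera call takes 0.05 s, during which the arm holds its last target.

## Working session

There is one attempt and no reset: what is moved stays moved. The work goes in short steps, Python scripts to look and compute and a tool call to move; the robot and the scene stay as the last step left them, time stands still between calls to the robot, and variables do not carry over. Pictures are saved under pics/ and viewed, and the job is handed in when it is done.

Besides the shell and the picture viewer there is one more tool, called after "Request:" as a command line: name --argument value ..., lists and objects as JSON in quotes. drive_tool: Moves the arm, as the interface text tells. Its arguments: {"type":"object","properties":{"commands":{"type":"array"},"force":{"type":"number"}},"required":["commands"]}

```bash
mkdir -p pics; ls
python3 - <<'E'
from rig import r, capture, camera_model
import cv2, numpy as np
o=r.observe(); print({k:np.round(v,3).tolist() for k,v in o.items()}, r.grasp_offset)
for n in ["side","top","wrist"]:
    cv2.imwrite(f"pics/{n}0.png",capture(n)[:,:,::-1])
    m=camera_model(n); print(n,{k:np.round(v,4).tolist() for k,v in m.items()})
E
```

```text
pics
{'time_s': 0.0, 'joints': [1.299, 0.707, -0.028, 1.485, 0.022, 0.951, -0.075], 'dq': [-0.001, -0.0, 0.0, 0.0, 0.0, 0.001, 0.002], 'tau': [0.0, -88.323, 1.235, -23.617, 0.017, 0.007, 0.0], 'position': [0.131, -0.56, 0.204], 'ee_rot': [[0.974, 0.228, -0.0], [0.228, -0.974, 0.001], [-0.0, -0.001, -1.0]], 'force': [-0.467, -0.46, 0.028], 'ft_torque': [-0.007, 0.036, 0.024], 'width': 0.085} 0.0187
side {'K': [[390.1882, 0.0, 274.6992], [0.0, 390.1882, 211.6139], [0.0, 0.0, 1.0]], 'k1': -0.0171, 'camera_from_world': [[0.9897, -0.1432, -0.0076, -0.5473], [0.1182, 0.7842, 0.6091, -0.0831], [-0.0813, -0.6037, 0.793, -1.1146], [0.0, 0.0, 0.0, 1.0]]}
top {'K': [[479.1424, 0.0, 272.0264], [0.0, 479.1424, 206.9974], [0.0, 0.0, 1.0]], 'k1': -0.1145, 'camera_from_world': [[-0.0276, -0.9994, 0.0204, -0.0652], [0.991, -0.0247, 0.1313, -0.5497], [-0.1307, 0.0239, 0.9911, -1.5044], [0.0, 0.0, 0.0, 1.0]]}
wrist {'K': [[343.6295, 0.0, 278.1009], [0.0, 343.6295, 208.1284], [0.0, 0.0, 1.0]], 'k1': -0.0852, 'mount': [[-0.0005, 0.9512, 0.3086, 0.08], [1.0, 0.0003, 0.0006, 0.0001], [0.0004, 0.3086, -0.9512, -0.1695], [0.0, 0.0, 0.0, 1.0]]}
```

View pics/side0.png

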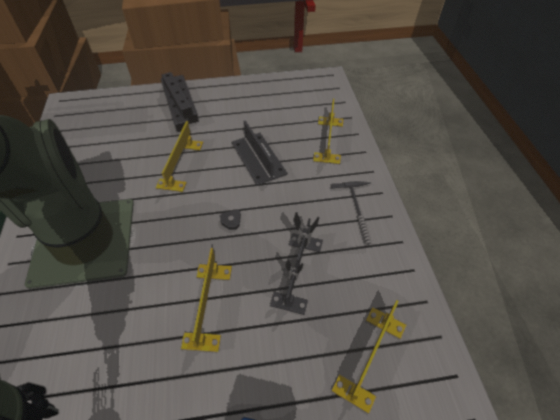

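View pics/top0.png

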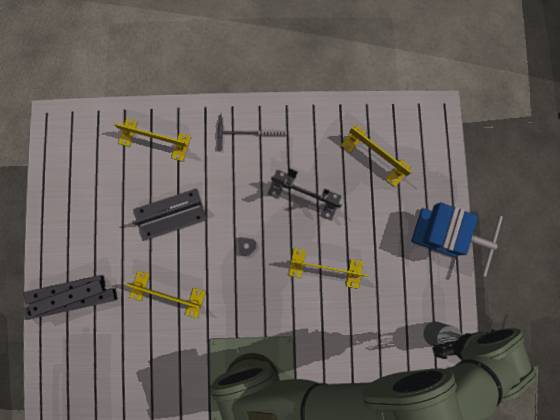

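View pics/wrist0.png

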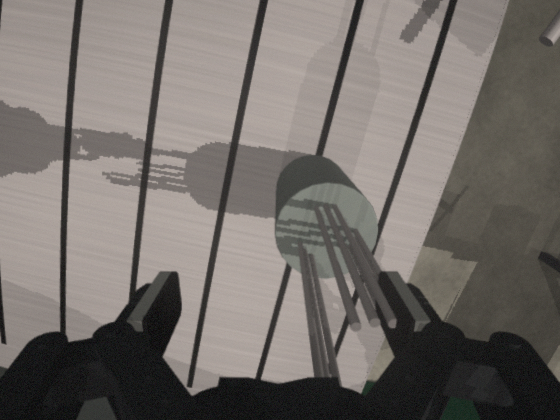

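The top view shows the dark rack at about (305,193), with a clamp near its left end (292,178). The bracket is at (170,213) with the bright doubler at (180,206). A can of rods stands near the gripper. I'll zoom in and run the networks.

```bash
cat > h.py <<'E'
from rig import r, capture, camera_model, silhouettes
import cv2, numpy as np
from scipy.optimize import least_squares
def cfw(n,o=None):
    m=camera_model(n)
    if n!="wrist": return m,m["camera_from_world"]
    o=o or r.observe()
    T=np.eye(4);T[:3,:3]=o["ee_rot"];T[:3,3]=o["position"]
    return m,np.linalg.inv(T@m["mount"])
def proj(n,P,o=None):
    m,C=cfw(n,o);P=np.atleast_2d(P);c=P@C[:3,:3].T+C[:3,3]
    s=np.c_[c[:,0],-c[:,1]]/(-c[:,2:3]);s=s*(1+m["k1"]*(s**2).sum(1,keepdims=True))
    return s*m["K"][0,0]+m["K"][:2,2]
def ray(n,px,z,o=None):
    m,C=cfw(n,o);K=m["K"]
    d=cv2.undistortPoints(np.array([[px]],float),K,np.array([m["k1"],0,0,0,0.]))[0,0]
    d=C[:3,:3].T@np.array([d[0],-d[1],-1.]);e=-C[:3,:3].T@C[:3,3]
    return e+d*(z-e[2])/d[2]
E
python3 - <<'E'
from h import *
for n,(a,b,c,d) in {"side":(220,370,110,330),"top":(120,360,160,250)}.items():
    im=cv2.imread(f"pics/{n}0.png")[c:d,a:b]; f=3 if n=="top" else 2.7
    cv2.imwrite(f"pics/{n}0z.png",np.clip(cv2.resize(im,None,fx=f,fy=f,interpolation=cv2.INTER_CUBIC)*1.8,0,255))
    for l in ["clamp","small_clamp","rack","bracket","doubler"]:
        for q in silhouettes(n,l)[:3]: 
            ys,xs=np.where(q["pixels"]); print(n,l,round(q["conf"],2),np.round(q["pixel"]),xs.min(),xs.max(),ys.min(),ys.max(),len(xs))
E
```

```text
side clamp 0.89 [303. 227.] 293 318 213 244 329
side small_clamp 0.61 [293. 271.] 285 301 262 277 145
side small_clamp 0.35 [293. 291.] 270 321 220 314 1189
side rack 0.96 [327. 151.] 313 341 101 163 584
side rack 0.87 [365. 371.] 332 405 301 412 1684
side rack 0.86 [206. 310.] 181 230 250 351 1623
side bracket 0.59 [255. 157.] 231 287 120 184 1765
side bracket 0.5 [232. 223.] 220 240 209 229 330
top clamp 0.59 [289. 176.] 284 296 170 188 146
top small_clamp 0.48 [325. 194.] 321 327 190 200 52
top rack 0.83 [308. 193.] 269 340 171 218 710
top rack 0.81 [383. 154.] 342 410 126 185 953
top rack 0.81 [155. 133.] 114 190 119 161 977
top bracket 0.78 [170. 212.] 133 206 189 239 2238[ WARN:0@0.359] global loadsave.cpp:1063 imwrite_ Unsupported depth image for selected encoder is fallbacked to CV_8U.
```

View pics/side0z.png

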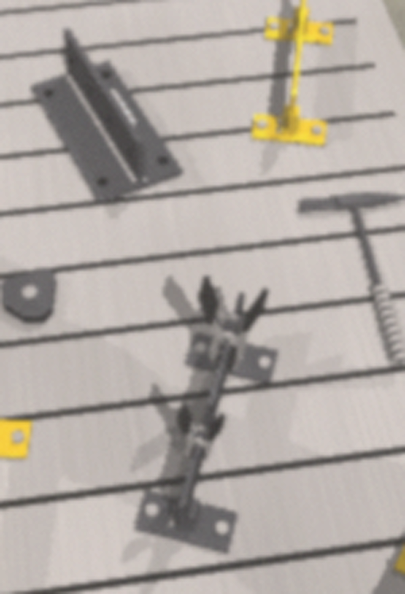

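View pics/top0z.png

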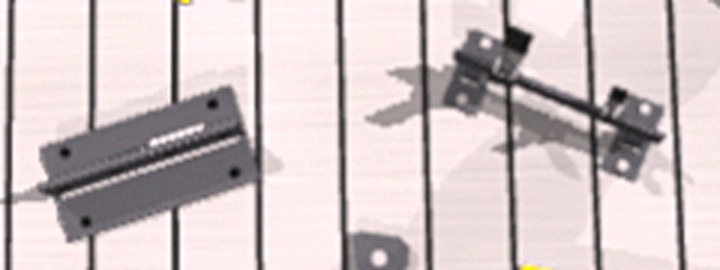

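Run:
```python
from h import *
f=lambda n,u,v,z:np.round(ray(n,(u,v),z),4)
a=f("top",273.3,179,.085);b=f("top",340.7,206,.085)
print("rack ends",a,b,np.linalg.norm(a-b),(a+b)/2,np.degrees(np.arctan2(*(a-b)[:2])))
# foot plate corners via zoom px
Z=lambda x,y:(120+x/3-.33,160+y/3-.33)
c=[f("top",*Z(*p),.08) for p in [(40,188),(242,128)]]
print("web top ends",c,np.linalg.norm(c[0]-c[1]),np.degrees(np.arctan2(*(c[1]-c[0])[:2])))
d=[f("top",*Z(*p),.008) for p in [(40,148),(230,86),(258,178),(68,242)]]
print("base",d,np.mean(d,0),[np.linalg.norm(d[i]-d[i-1]) for i in range(4)])
print("doubl",[f("top",*Z(*p),.06) for p in [(148,146),(204,126)]])
print("clamp handle top",f("top",*Z(517,40),.15))
# side: clamp 
S=lambda x,y:(220+x/2.7-.33,110+y/2.7-.33)
print([f("side",*S(*p),.16) for p in [(207,283),(266,292)]])
```

```text
rack ends [ 0.63   -0.0849  0.085 ] [ 0.5392 -0.2937  0.085 ] 0.22768855922070394 [ 0.5846 -0.1893  0.085 ] 23.502579109646362
web top ends [array([0.5046, 0.3572, 0.08  ]), array([0.5624, 0.1453, 0.08  ])] 0.21964163995016975 164.74259340094406
base [array([0.5564, 0.377 , 0.008 ]), array([0.6198, 0.1672, 0.008 ]), array([0.5175, 0.1374, 0.008 ]), array([0.4526, 0.3453, 0.008 ])] [0.536575 0.256725 0.008   ] [np.float64(0.10853262182403962), np.float64(0.21917025345607466), np.float64(0.10655200608153753), np.float64(0.2177944443735882)]
doubl [array([0.5486, 0.2476, 0.06  ]), array([0.5685, 0.1881, 0.06  ])]
clamp handle top [ 0.6346 -0.1399  0.15  ]
[array([ 0.5915, -0.1165,  0.16  ]), array([ 0.6427, -0.1347,  0.16  ])]
```

Request:
drive_tool --commands '[[[0,0,0.05,0,0,0,1],[0,0,0.04,0,0,0,1],[0.03,0.027,0,0,0,0.077,1],[0.04,0.036,0,0,0,0.077,1],[0.04,0.036,0,0,0,0.077,1],[0.04,0.036,0,0,0,0.077,1],[0.04,0.036,0,0,0,0.077,1],[0.04,0.036,0,0,0,0.077,1]]]'

```text
time_s: 1.65
position: [0.3641, -0.3476, 0.2973]
ee_rot: [[0.765, 0.644, -0.0], [0.644, -0.765, -0.002], [-0.001, 0.001, -1.0]]
force: [0.7, -0.4, 0.0]
width: 0.0855
```

Request:
drive_tool --commands '[[[0.041,0.036,-0.003,0,0,0.077,1],[0.041,0.036,-0.003,0,0,0.077,1],[0.041,0.036,-0.003,0,0,0.077,1],[0.041,0.036,-0.003,0,0,0.077,1],[0.041,0.036,-0.003,0,0,0.077,1],[0.041,0.036,-0.003,0,0,0.077,1],[0,0,0,0,0,0,1]]]'

```text
time_s: 2.52
position: [0.6189, -0.1201, 0.2785]
ee_rot: [[0.379, 0.925, 0.002], [0.925, -0.379, -0.001], [-0.0, 0.002, -1.0]]
force: [-0.5, -0.5, 0.2]
width: 0.0855
```

Run:
```python
from h import *
o=r.observe(); print(o["time_s"],np.round(o["position"],4),np.round(o["ee_rot"],3).tolist())
im=capture("wrist")[:,:,::-1]; cv2.imwrite("pics/w1.png",im)
cv2.imwrite("pics/w1b.png",np.clip(im*1.6,0,255).astype(np.uint8))
```

```text
2.525 [ 0.6189 -0.1201  0.2785] [[0.379, 0.925, 0.002], [0.925, -0.379, -0.001], [-0.0, 0.002, -1.0]]
```

View pics/w1b.png

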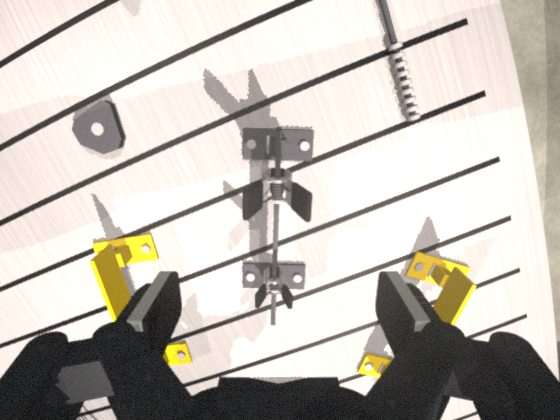

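Run:
```python
from h import *
im=cv2.imread("pics/w1.png")[110:340,215:345]
cv2.imwrite("pics/w1z.png",np.clip(cv2.resize(im,None,fx=3.4,fy=3.4,interpolation=cv2.INTER_CUBIC)*2.2,0,255).astype(np.uint8)[:600])
```

```text
(no output)
```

View pics/w1z.png

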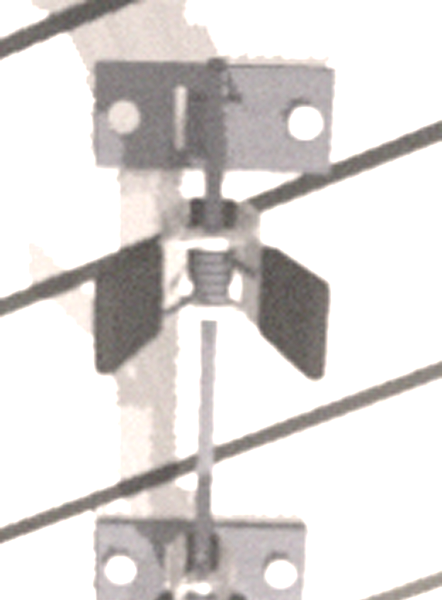

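Run:
```python
from h import *
o=r.observe()
Z=lambda x,y:np.array((215+(x+.5)/3.4-.5,110+(y+.5)/3.4-.5))
px=np.array([Z(97,275),Z(97,374),Z(328,285),Z(325,380)])
# image left = -tool y = approx -(0.925,-0.379): local -x  (rack x=(.917,-.399))
L=np.array([[-32,14,60],[-32,-14,60],[32,14,60],[32,-14,60]])*1e-3
def W(p,dz=0):
    x,y,a=p;c,s=np.cos(a),np.sin(a)
    return np.c_[x+c*L[:,0]-s*L[:,1],y+s*L[:,0]+c*L[:,1],.103+L[:,2]+dz]
for dz in (0,):
    s=least_squares(lambda p:(proj("wrist",W(p,dz),o)-px).ravel(),[.615,-.125,-.41])
    print(s.x,np.degrees(s.x[2]),np.round(s.fun,1),s.cost)
for n,pp in {"bar":[(212,190),(203,510),(217,62)]}.items():
    for p in pp: print(n,ray("wrist",Z(*p),.085,o))
print("coil",ray("wrist",Z(210,275),.105,o))
# check in top/side
p=s.x
for n in("top","side"): print(n,proj(n,W(p)).round(1).tolist())
```

```text
[ 0.6133386  -0.13312727 -0.42667954] -24.446936978008587 [-2.9 -0.6 -2.9  0.9  3.5 -1.1  2.3  1.4] 19.192735314808633
bar [ 0.6214293  -0.11356773  0.085     ]
bar [ 0.57581429 -0.21527734  0.085     ]
bar [ 0.63804991 -0.07753106  0.085     ]
coil [ 0.61232631 -0.13393819  0.105     ]
top [[281.8, 187.1], [290.5, 190.7], [290.0, 167.7], [298.7, 171.3]]
side [[295.1, 210.8], [292.3, 219.6], [320.4, 216.5], [318.0, 225.4]]
```

The wrist view shows the large clamp at about (277,190), handles at (248,215) and (305,215), with the bar running along the image columns. The fit puts the pin at (0.6127,-0.1335), opening axis at -24.3°. I'll align and descend part way.

Request:
drive_tool --commands '[[[-0.006,-0.0135,-0.02,0,0,-0.035,1],[0,0,-0.04,0,0,0,1],[0,0,-0.03,0,0,0,1],[0,0,0,0,0,0,1]]]'

```text
time_s: 3.08
position: [0.6096, -0.1406, 0.1884]
ee_rot: [[0.421, 0.907, 0.003], [0.907, -0.421, -0.005], [-0.003, 0.005, -1.0]]
force: [-0.5, -0.4, 1.3]
width: 0.0852
```

Run:
```python
from h import *
o=r.observe(); print(o["time_s"],np.round(o["position"],4),np.round(o["ee_rot"],3).tolist())
im=capture("wrist")[:,:,::-1]; cv2.imwrite("pics/w2.png",im)
cv2.imwrite("pics/w2b.png",np.clip(im*1.8,0,255).astype(np.uint8))
s=capture("side")[180:320,220:380,::-1]
cv2.imwrite("pics/s2.png",np.clip(cv2.resize(s,None,fx=4,fy=4,interpolation=cv2.INTER_CUBIC)*1.8,0,255).astype(np.uint8))
```

```text
3.075 [ 0.6096 -0.1406  0.1884] [[0.421, 0.907, 0.003], [0.907, -0.421, -0.005], [-0.003, 0.005, -1.0]]
```

View pics/w2b.png

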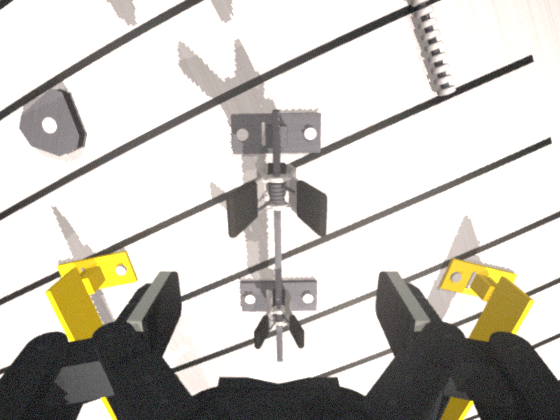

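View pics/s2.png

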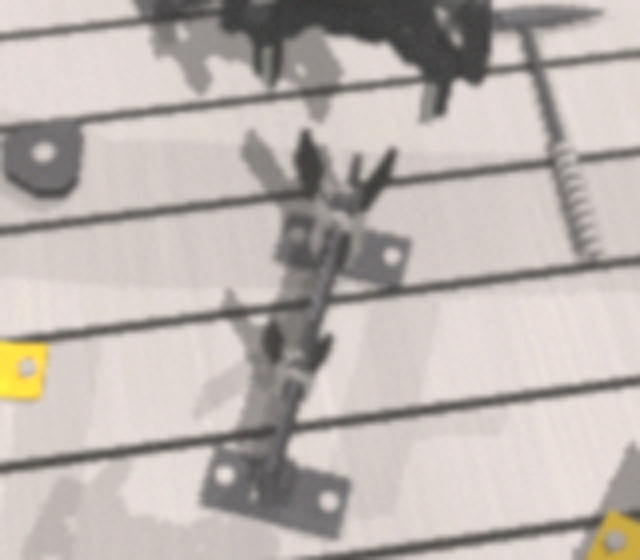

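Run:
```python
from h import *
o=r.observe(); print(o["position"])
im=cv2.imread("pics/w2.png")[100:380,200:360]
cv2.imwrite("pics/w2z.png",np.clip(cv2.resize(im[40:180],None,fx=4,fy=4,interpolation=cv2.INTER_CUBIC)*2.2,0,255).astype(np.uint8))
for q in silhouettes("wrist","clamp")[:2]:
    ys,xs=np.where(q["pixels"]); print(round(q["conf"],2),xs.min(),xs.max(),ys.min(),ys.max())
for p in [(277,115),(278,215),(278,270),(280,355)]: print("bar",ray("wrist",p,.085,o))
print("coil",ray("wrist",(277,190),.105,o))
L=np.array([[-32,14,60],[-32,-14,60],[32,14,60],[32,-14,60]])*1e-3;a=np.radians(-24.3);c,s=np.cos(a),np.sin(a)
W=np.c_[.6127+c*L[:,0]-s*L[:,1],-.1335+s*L[:,0]+c*L[:,1],.103+L[:,2]]
print(proj("wrist",W,o).round(1).tolist())
```

```text
[ 0.6109385  -0.14029925  0.19057274]
0.76 226 327 163 237
bar [ 0.63953055 -0.08039937  0.085     ]
bar [ 0.60553356 -0.15536466  0.085     ]
bar [ 0.58350848 -0.20273478  0.085     ]
bar [ 0.54499984 -0.29028258  0.085     ]
coil [ 0.61619617 -0.13023309  0.105     ]
[[220.8, 200.5], [223.7, 243.4], [327.6, 199.1], [326.1, 242.0]]
```

View pics/w2z.png

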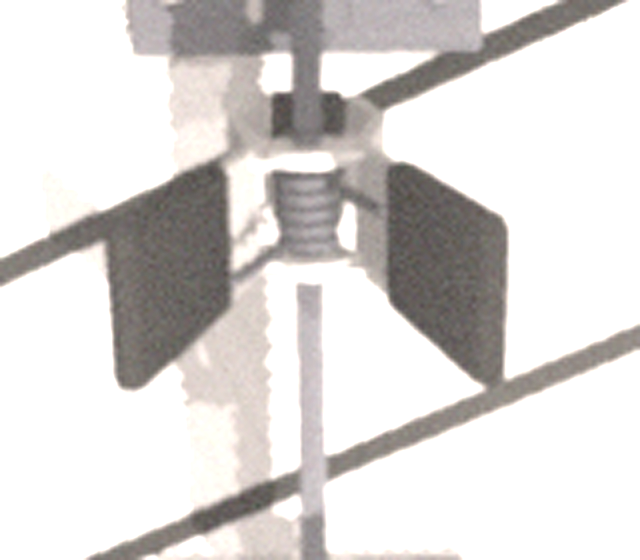

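Request:
drive_tool --commands '[[[0.004,0.0085,-0.01,0,0,0.008,1],[0,0,-0.02,0,0,0,1],[0,0,-0.02,0,0,0,1],[0,0,-0.005,0,0,0,1],[0,0,0,0,0,0,1]]]'

```text
time_s: 3.85
position: [0.6176, -0.1289, 0.1369]
ee_rot: [[0.411, 0.912, 0.013], [0.912, -0.411, -0.006], [0.0, 0.014, -1.0]]
force: [0.3, -0.2, 0.9]
width: 0.0858
```

Run:
```python
from h import *
for i in range(3):
    o=r.observe(); print(o["time_s"],np.round(o["position"],4),np.round(o["force"],2))
    if i==1:
        im=capture("wrist")[:,:,::-1]; cv2.imwrite("pics/w3b.png",np.clip(im*1.8,0,255).astype(np.uint8))
    if i==0:
        s=capture("side")[180:320,220:380,::-1]
print(np.round(o["ee_rot"],3).tolist())
cv2.imwrite("pics/s3.png",np.clip(cv2.resize(s,None,fx=4,fy=4,interpolation=cv2.INTER_CUBIC)*1.8,0,255).astype(np.uint8))
```

```text
3.85 [ 0.6176 -0.1289  0.1369] [ 0.32 -0.16  0.95]
3.9 [ 0.6177 -0.1289  0.1371] [ 0.08 -0.44 -0.17]
3.95 [ 0.6177 -0.1291  0.1373] [ 1.    0.08 -0.27]
[[0.411, 0.911, 0.014], [0.912, -0.411, -0.006], [0.0, 0.015, -1.0]]
```

View pics/w3b.png

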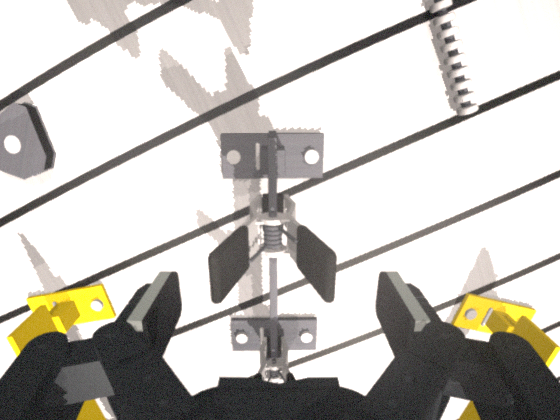

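View pics/s3.png

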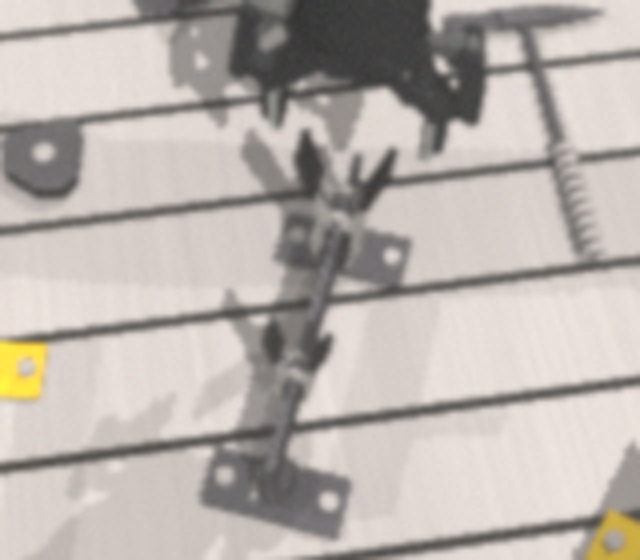

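Run:
```python
from h import *
o=r.observe(); R=o["ee_rot"];p=o["position"]
for nm,l in {"tcp":(0,0,0),"g":(0,0,-.0187),"padL":(0,-.0425,-.0187),"padR":(0,.0425,-.0187),"tipL":(0,-.0425,-.013)}.items():
    print(nm,proj("wrist",p+R@np.array(l),o).round(1))
L=np.array([[-32,14,60],[-32,-14,60],[32,14,60],[32,-14,60],[0,14,2],[0,-14,2]])*1e-3;a=np.radians(-24.3);c,s=np.cos(a),np.sin(a)
for C in[(.615,-.132)]:
  W=np.c_[C[0]+c*L[:,0]-s*L[:,1],C[1]+s*L[:,0]+c*L[:,1],.103+L[:,2]]
  print(C,proj("wrist",W,o).round(1).tolist())
  print("side",proj("side",W).round(1).tolist(), [((proj("side",w)[0]-[220,180]+.5)*4).round() .tolist() for w in W])
  print("side tcp",((proj("side",p)[0]-[220,180]+.5)*4).round())
  print("rack")
for n in [(272,228)]: print(ray("wrist",n,.105,o))
for n in [(213,262),(325,262),(228,228),(302,228),(211,300),(334,300)]:print(n,ray("wrist",n,.16,o).round(4))
```

```text
tcp [[276.9 251.4]]
g [[276.7 267.7]]
padL [[190.5 267.3]]
padR [[363.  267.3]]
tipL [[193.2 262.1]]
(0.615, -0.132) [[205.5, 255.3], [209.6, 307.1], [343.8, 254.5], [340.1, 306.1], [274.3, 214.2], [274.5, 255.2]]
side [[295.7, 210.4], [292.9, 219.2], [321.0, 216.0], [318.6, 224.9], [306.9, 226.8], [304.4, 235.4]] [[305.0, 124.0], [294.0, 159.0], [406.0, 146.0], [396.0, 182.0], [350.0, 189.0], [340.0, 224.0]]
side tcp [351. 173.]
rack
[ 0.61563555 -0.12697549  0.105     ]
(213, 262) [ 0.592  -0.1117  0.16  ]
(325, 262) [ 0.6403 -0.1339  0.16  ]
(228, 228) [ 0.6064 -0.0992  0.16  ]
(302, 228) [ 0.6372 -0.1133  0.16  ]
(211, 300) [ 0.5812 -0.1298  0.16  ]
(334, 300) [ 0.6367 -0.1554  0.16  ]
```

Request:
drive_tool --commands '[[[-0.003,-0.003,-0.005,0.006,0.014,0,1],[0,0,0,0,0,0,0.5],[0,0,0,0,0,0,0.2],[0,0,0,0,0,0,0],[0,0,0,0,0,0,0]]]' --force 40

```text
time_s: 4.58
position: [0.6149, -0.1323, 0.1338]
ee_rot: [[0.412, 0.911, 0.001], [0.911, -0.412, 0.001], [0.001, 0.0, -1.0]]
force: [-0.1, 0.4, -0.9]
width: 0.0423
```

Run:
```python
from h import *
for i in range(3):
    o=r.observe(); print(o["time_s"],np.round(o["position"],4),np.round(o["force"],2),o["width"])
    if i==1:
        im=capture("wrist")[:,:,::-1]; cv2.imwrite("pics/w4b.png",np.clip(im*1.8,0,255).astype(np.uint8))
    if i==0:
        s=capture("side")[180:320,220:380,::-1]
print(np.round(o["ee_rot"],3).tolist())
cv2.imwrite("pics/s4.png",np.clip(cv2.resize(s,None,fx=4,fy=4,interpolation=cv2.INTER_CUBIC)*1.8,0,255).astype(np.uint8))
```

```text
4.575 [ 0.6149 -0.1323  0.1338] [-0.12  0.36 -0.88] 0.04227843974358452
4.625 [ 0.615  -0.1324  0.1337] [0.66 0.34 0.05] 0.04285914894434059
4.675 [ 0.615  -0.1324  0.1336] [-0.58 -0.61 -0.08] 0.042981791206782326
[[0.412, 0.911, 0.001], [0.911, -0.412, 0.0], [0.001, 0.0, -1.0]]
```

View pics/w4b.png

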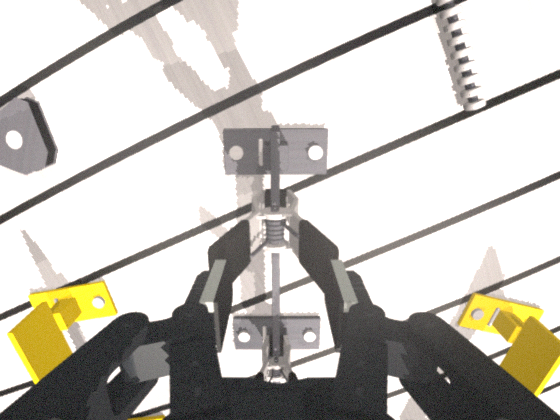

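View pics/s4.png

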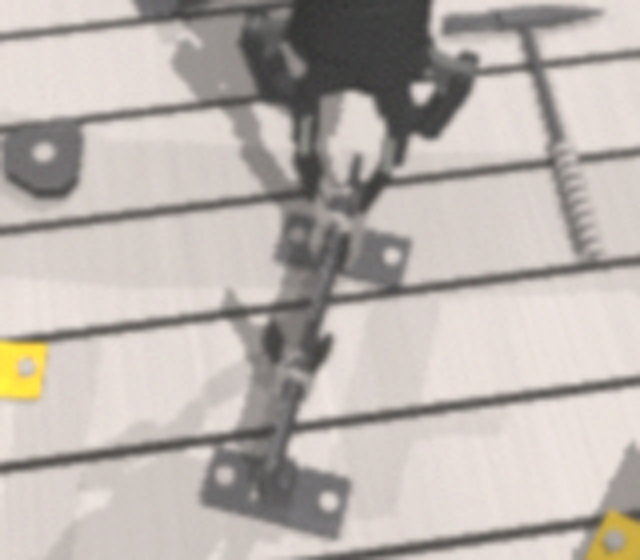

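Run:
```python
import cv2,numpy as np
a=cv2.imread("pics/w3b.png")[180:380,180:380];b=cv2.imread("pics/w4b.png")[180:380,180:380]
f=lambda i:cv2.resize(np.clip(255*(i/255.)**.6,0,255).astype(np.uint8),None,fx=2,fy=2,interpolation=cv2.INTER_CUBIC)
cv2.imwrite("pics/w4c.png",np.hstack([f(a),f(b)]))
```

```text
(no output)
```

View pics/w4c.png

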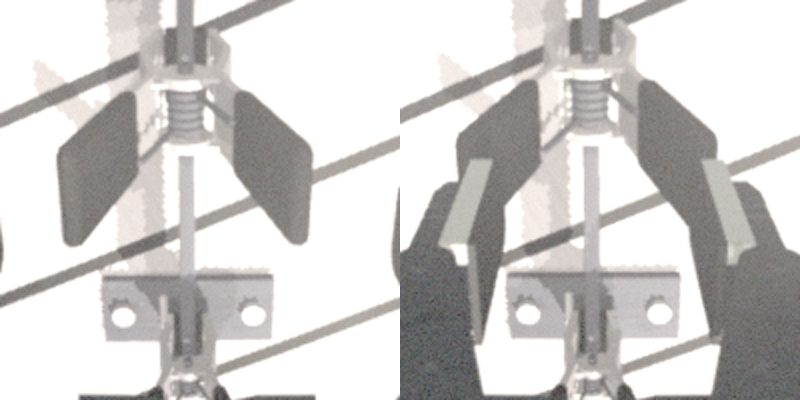

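Run:
```python
from h import *
o=r.observe(); R=o["ee_rot"];p=o["position"]
for h in (0,.01,.02,.03,.04):
    print(h,[proj("wrist",p+R@np.array(l),o)[0].round(0).tolist() for l in [(.011,-.0215,-h),(-.011,-.0215,-h),(.011,.0215,-h),(-.011,.0215,-h)]])
```

```text
0 [[236.0, 232.0], [238.0, 269.0], [317.0, 232.0], [316.0, 269.0]]
0.01 [[234.0, 240.0], [236.0, 278.0], [319.0, 240.0], [318.0, 278.0]]
0.02 [[232.0, 248.0], [234.0, 289.0], [322.0, 248.0], [320.0, 289.0]]
0.03 [[229.0, 258.0], [231.0, 300.0], [324.0, 258.0], [322.0, 300.0]]
0.04 [[226.0, 268.0], [228.0, 312.0], [327.0, 268.0], [325.0, 312.0]]
```

Run:
```python
from h import *
o=r.observe(); R=o["ee_rot"];p=o["position"]
for h in (0,.01,.02,.03,.04):
    print(h,[((proj("side",p+R@np.array(l))[0]-[220,180]+.5)*4).round().tolist() for l in [(-.011,-.0215,-h),(-.011,.0215,-h),(.011,-.0215,-h),(.011,.0215,-h)]])
s=capture("side")[:,:,::-1]
s=s[190:250,270:340]
cv2.imwrite("pics/s5.png",cv2.resize(np.clip(255*(s/255.)**.5,0,255).astype(np.uint8),None,fx=10,fy=10,interpolation=cv2.INTER_CUBIC))
s=capture("top")[:,:,::-1][150:210,260:330]
cv2.imwrite("pics/t5.png",cv2.resize(np.clip(255*(s/255.)**.5,0,255).astype(np.uint8),None,fx=10,fy=10,interpolation=cv2.INTER_CUBIC))
```

```text
0 [[310.0, 187.0], [377.0, 202.0], [318.0, 160.0], [385.0, 175.0]]
0.01 [[310.0, 178.0], [378.0, 193.0], [319.0, 150.0], [386.0, 165.0]]
0.02 [[311.0, 168.0], [379.0, 184.0], [319.0, 141.0], [387.0, 156.0]]
0.03 [[311.0, 159.0], [380.0, 174.0], [320.0, 131.0], [388.0, 146.0]]
0.04 [[312.0, 149.0], [382.0, 164.0], [321.0, 121.0], [389.0, 136.0]]
```

View pics/s5.png

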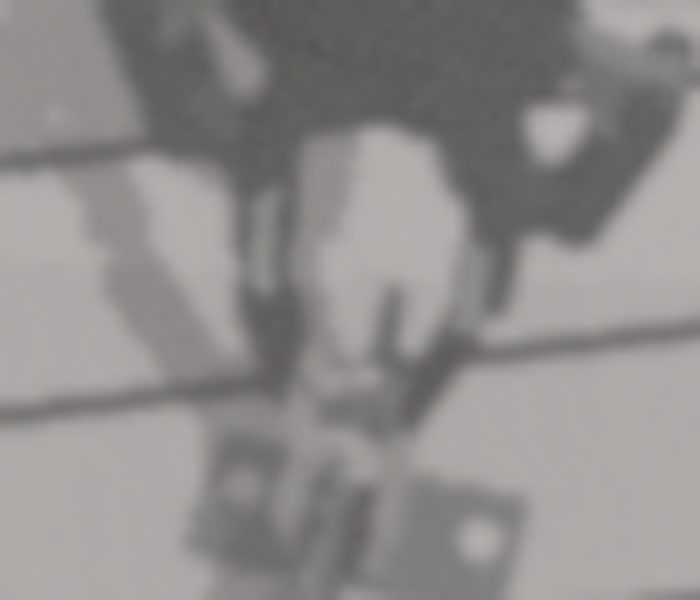

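The views suggest the fingertips closed just above the handle ends: the handles aren't squeezed at 43 mm opening. I'll lift, reopen and go about 25 mm deeper.

Request:
drive_tool --commands '[[[0,0,0.012,0,0,0,0],[0,0,0,0,0,0,0.4],[0,0,0,0,0,0,1],[0,0,0,0,0,0,1],[0,0,0,0,0,0,1]]]'

```text
time_s: 5.4
position: [0.615, -0.1325, 0.1463]
ee_rot: [[0.412, 0.911, 0.001], [0.911, -0.412, 0.0], [0.001, 0.0, -1.0]]
force: [-0.3, -0.2, 0.7]
width: 0.0856
```

Run:
```python
from h import *
o=r.observe(); print(o["time_s"],np.round(o["position"],4),np.round(o["force"],2),o["width"],np.round(o["ee_rot"],3).tolist())
im=capture("wrist")[:,:,::-1]
a=np.clip(255*(im[180:380,130:430]/255.)**.5,0,255).astype(np.uint8)
cv2.imwrite("pics/w6.png",cv2.resize(a,None,fx=2.6,fy=2.6,interpolation=cv2.INTER_CUBIC))
```

```text
5.4 [ 0.615  -0.1325  0.1463] [-0.3  -0.22  0.75] 0.08559919595816655 [[0.412, 0.911, 0.001], [0.911, -0.412, 0.0], [0.001, 0.0, -1.0]]
```

View pics/w6.png

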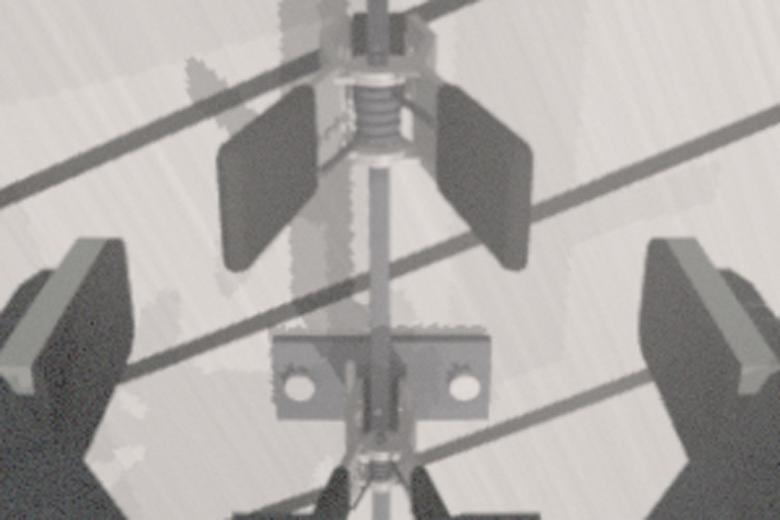

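Request:
drive_tool --commands '[[[-0.001,0.003,-0.014,0,0,0,1],[0,0,-0.013,0,0,0,1],[0,0,-0.004,0,0,0,1],[0,0,0,0,0,0,1],[0,0,0,0,0,0,0.5],[0,0,0,0,0,0,0.2],[0,0,0,0,0,0,0.1],[0,0,0,0,0,0,0.1]]]'

```text
time_s: 6.45
position: [0.6136, -0.1292, 0.1127]
ee_rot: [[0.412, 0.911, -0.0], [0.911, -0.412, 0.001], [0.0, -0.0, -1.0]]
force: [0.3, -0.1, -1.0]
width: 0.0474
```

```bash
cat > look.py <<'E'
import sys
from h import *
t=sys.argv[1]; cam=sys.argv[2:]
o=r.observe(); print(o["time_s"],np.round(o["position"],4),np.round(o["force"],2),np.round(o["width"],4),np.round(o["ee_rot"],3).tolist())
if "w" in cam:
    im=capture("wrist")[:,:,::-1]; cv2.imwrite(f"pics/raw_w{t}.png",im)
    a=np.clip(255*(im[150:380,130:430]/255.)**.5,0,255).astype(np.uint8)
    cv2.imwrite(f"pics/w{t}.png",cv2.resize(a,None,fx=2.6,fy=2.6,interpolation=cv2.INTER_CUBIC))
if "s" in cam:
    im=capture("side")[:,:,::-1]; cv2.imwrite(f"pics/raw_s{t}.png",im)
E
python3 look.py 7 w
```

```text
6.45 [ 0.6136 -0.1292  0.1127] [ 0.31 -0.08 -0.99] 0.0474 [[0.412, 0.911, -0.0], [0.911, -0.412, 0.001], [0.0, -0.0, -1.0]]
```

View pics/w7.png

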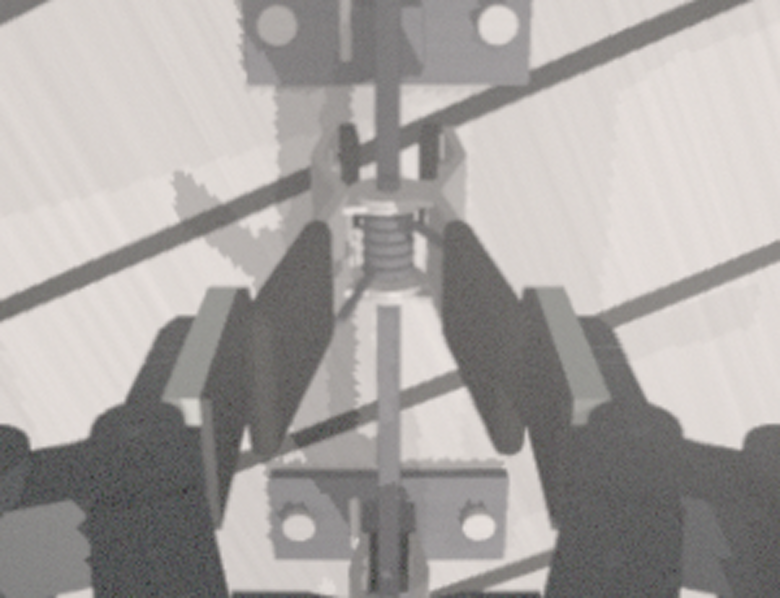

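Request:
drive_tool --commands '[[[0,0,0,0,0,0,-0.05],[0,0,0,0,0,0,-0.2],[0,0,0,0,0,0,-0.2],[0,0,0,0,0,0,-0.2]]]'

```text
time_s: 7.0
position: [0.6136, -0.1292, 0.1127]
ee_rot: [[0.412, 0.911, -0.0], [0.911, -0.412, 0.001], [0.001, -0.0, -1.0]]
force: [-0.4, -0.1, -0.9]
width: 0.0343
```

```bash
python3 look.py 8 w s; python3 -c "
import cv2,numpy as np
s=cv2.imread('pics/raw_s8.png')[190:250,270:340]
cv2.imwrite('pics/s8.png',cv2.resize(np.clip(255*(s/255.)**.5,0,255).astype(np.uint8),None,fx=8,fy=8,interpolation=cv2.INTER_CUBIC))"
```

```text
7.0 [ 0.6136 -0.1292  0.1127] [-0.4  -0.06 -0.89] 0.0343 [[0.412, 0.911, -0.0], [0.911, -0.412, 0.001], [0.001, -0.0, -1.0]]
```

View pics/w8.png

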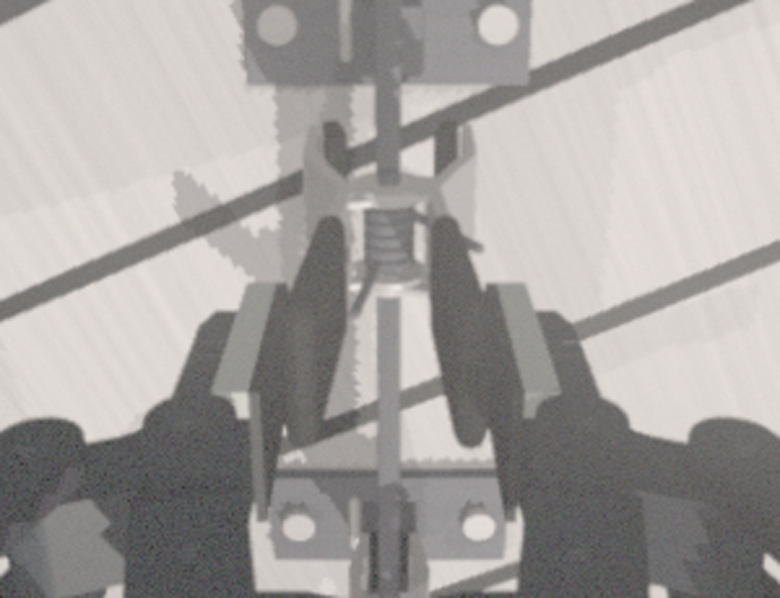

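View pics/s8.png

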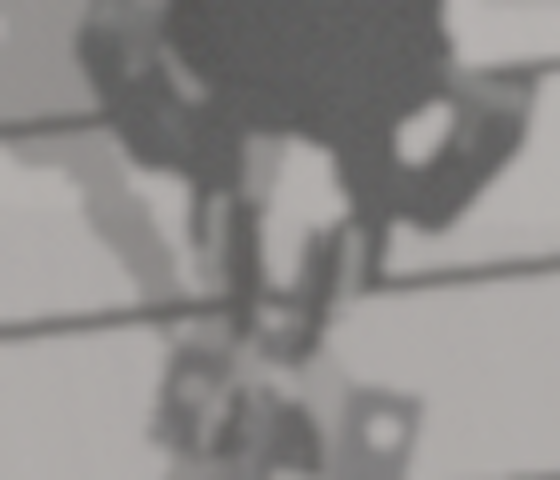

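The handles are now squeezed to 34 mm. Both jaw pads are off the bar, at (335,145) and (447,145) in the zoom, symmetric about it. Lifting.

Request:
drive_tool --commands '[[[0,0,0.015,0,0,0,-0.2],[0,0,0.03,0,0,0,-0.2],[0,0,0.04,0,0,0,-0.2],[0,0,0.02,0,0,0,-0.2],[0,0,0,0,0,0,-0.2]]]'

```text
time_s: 7.72
position: [0.6135, -0.129, 0.2249]
ee_rot: [[0.411, 0.911, 0.002], [0.911, -0.411, 0.001], [0.002, 0.002, -1.0]]
force: [-0.9, 0.1, -1.4]
width: 0.0341
```

```bash
python3 look.py 9 w s; python3 -c "
import cv2,numpy as np
s=cv2.imread('pics/raw_s9.png')[150:260,250:370]
cv2.imwrite('pics/s9.png',cv2.resize(np.clip(255*(s/255.)**.5,0,255).astype(np.uint8),None,fx=5,fy=5,interpolation=cv2.INTER_CUBIC))"
```

```text
7.725 [ 0.6135 -0.129   0.2249] [-0.87  0.13 -1.41] 0.0341 [[0.411, 0.911, 0.002], [0.911, -0.411, 0.001], [0.002, 0.002, -1.0]]
```

View pics/w9.png

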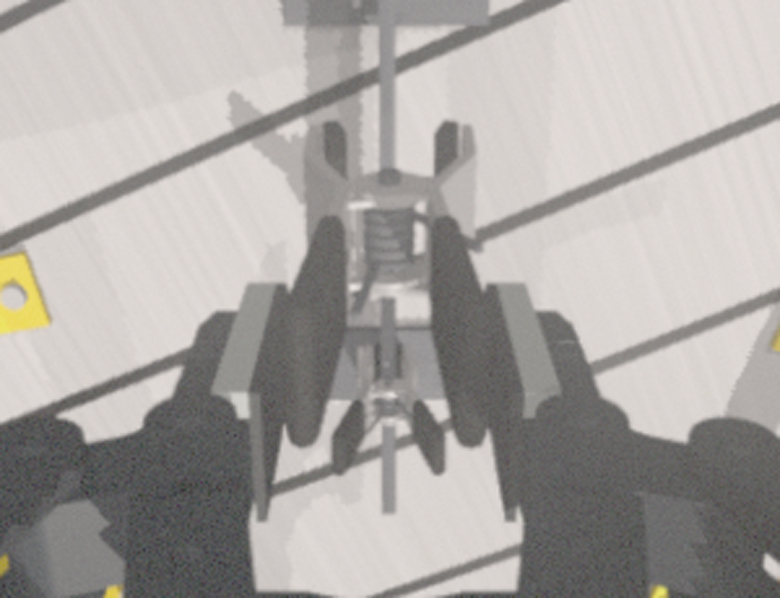

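View pics/s9.png

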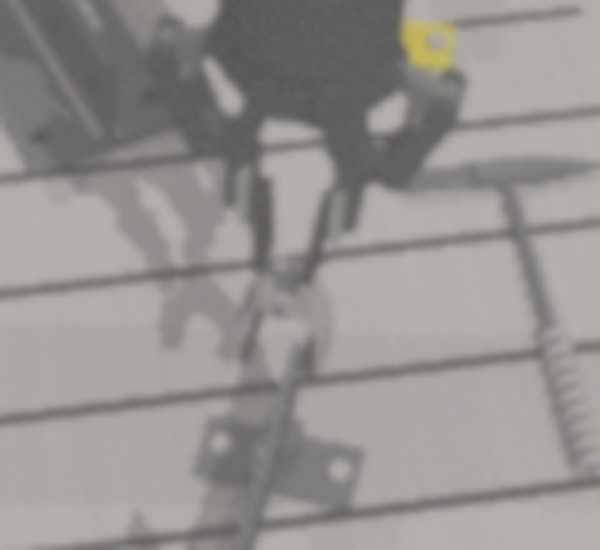

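Request:
drive_tool --commands '[[[-0.005,0.03,0.005,0,0,0.08,-0.2],[-0.005,0.035,0.005,0,0,0.085,-0.2],[-0.005,0.035,0.005,0,0,0.085,-0.2],[-0.005,0.035,0.005,0,0,0.085,-0.2],[-0.005,0.035,0.005,0,0,0.085,-0.2],[-0.005,0.035,0,0,0,0.085,-0.2],[-0.005,0.03,0,0,0,0.08,-0.2],[0,0,0,0,0,0,-0.2]]]'

```text
time_s: 8.82
position: [0.5708, 0.1203, 0.2432]
ee_rot: [[-0.196, 0.98, -0.01], [0.981, 0.196, 0.0], [0.002, -0.01, -1.0]]
force: [-0.7, 0.1, -2.3]
width: 0.0341
```

```bash
python3 look.py 10 w
python3 - <<'E'
import cv2,numpy as np
im=cv2.imread('pics/raw_w10.png'); cv2.imwrite('pics/w10f.png',cv2.resize(np.clip(255*(im/255.)**.5,0,255).astype(np.uint8),None,fx=1.4,fy=1.4,interpolation=cv2.INTER_CUBIC))
E
```

```text
8.825 [0.5708 0.1203 0.2432] [-0.73  0.1  -2.31] 0.0341 [[-0.196, 0.98, -0.01], [0.981, 0.196, 0.0], [0.002, -0.01, -1.0]]
```

View pics/w10f.png

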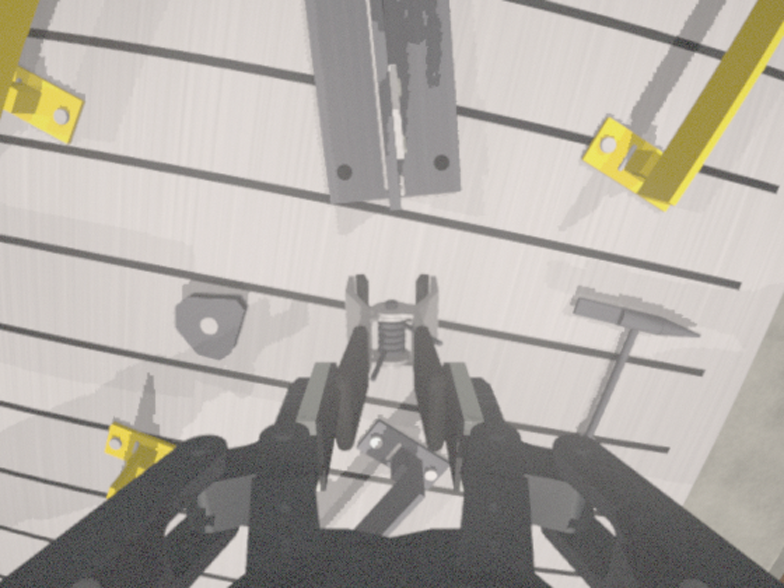

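Run:
```python
import cv2,numpy as np
im=cv2.imread('pics/raw_w10.png')[0:160,205:345]
cv2.imwrite('pics/w10z.png',cv2.resize(np.clip(255*(im/255.)**.6,0,255).astype(np.uint8),None,fx=3.7,fy=3.7,interpolation=cv2.INTER_CUBIC))
```

```text
(no output)
```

View pics/w10z.png

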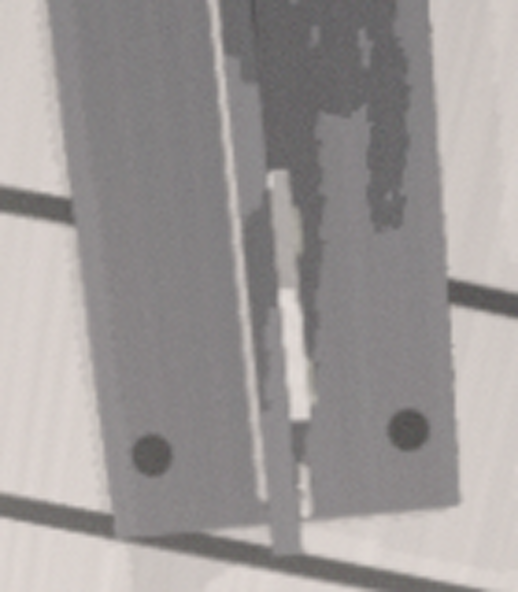

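Run:
```python
from h import *
o=r.observe();print(np.round(o["position"],4))
Z=lambda x,y:((x+.5)/3.7-.5+205,(y+.5)/3.7-.5)
P={n:ray("wrist",Z(*p),.08,o) for n,p in dict(webL=(273,553),webR=(300,551),dNL=(290,420),dNR=(311,418),dFL=(268,173),dFR=(289,172)).items()}
for n,v in P.items(): print(n,v.round(4))
dm=(P["dNL"]+P["dNR"]+P["dFL"]+P["dFR"])/4
e=(P["dFL"]+P["dFR"]-P["dNL"]-P["dNR"])/2; print("doubler len",np.linalg.norm(e),"dir of x deg",np.degrees(np.arctan2(e[1],e[0]))-90,"mid",dm)
wm=(P["webL"]+P["webR"])/2; print(np.linalg.norm(P["webL"]-P["webR"]))
e2=(P["dNL"]+P["dFL"])/2-P["webR"]; print("dir2",np.degrees(np.arctan2(e2[1],e2[0]))-90)
# pin offset in tool
pz=o["position"][2]-.0097
q=ray("wrist",((388+.5)/2.6-.5+130,(238+.5)/2.6-.5+150),pz,o); print("pin in tool",(o["ee_rot"].T@(q-o["position"])).round(4))
# jaw pad ends: bottom z=pin-.051
q=ray("wrist",(389/2.6-.5+130,150/2.6-.5+150),pz-.044,o); print("jaw in tool",(o["ee_rot"].T@(q-o["position"])).round(4))
```

```text
[0.5712 0.1188 0.2432]
webL [0.5645 0.1495 0.08  ]
webR [0.5713 0.1514 0.08  ]
dNL [0.5622 0.1836 0.08  ]
dNR [0.5673 0.1851 0.08  ]
dFL [0.5454 0.2403 0.08  ]
dFR [0.5503 0.2415 0.08  ]
doubler len 0.059065454975728605 dir of x deg 16.63935638831127 mid [0.55629061 0.21264118 0.08      ]
0.007068338440773409
dir2 16.1557712381439
pin in tool [0.0013 0.0013 0.0097]
jaw in tool [0.0074 0.0015 0.0537]
```

Request:
drive_tool --commands '[[[-0.005,0.025,-0.01,0,-0.005,0.04,-0.2],[-0.005,0.025,-0.015,0,-0.005,0.04,-0.2],[-0.002,0.01,-0.012,0,0,0.01,-0.2],[0,0,0,0,0,0,-0.2],[0,0,0,0,0,0,-0.2]]]'

```text
time_s: 9.5
position: [0.5592, 0.1761, 0.2041]
ee_rot: [[-0.278, 0.961, -0.001], [0.961, 0.278, -0.004], [-0.004, -0.002, -1.0]]
force: [0.4, -0.2, -1.3]
width: 0.0343
```

```bash
python3 look.py 11 w
python3 - <<'E'
import cv2,numpy as np
im=cv2.imread('pics/raw_w11.png')[0:260,180:380]
cv2.imwrite('pics/w11z.png',cv2.resize(np.clip(255*(im/255.)**.6,0,255).astype(np.uint8),None,fx=3,fy=3,interpolation=cv2.INTER_CUBIC)[:600])
E
```

```text
9.5 [0.5592 0.1761 0.2041] [ 0.42 -0.24 -1.28] 0.0343 [[-0.278, 0.961, -0.001], [0.961, 0.278, -0.004], [-0.004, -0.002, -1.0]]
```

View pics/w11z.png

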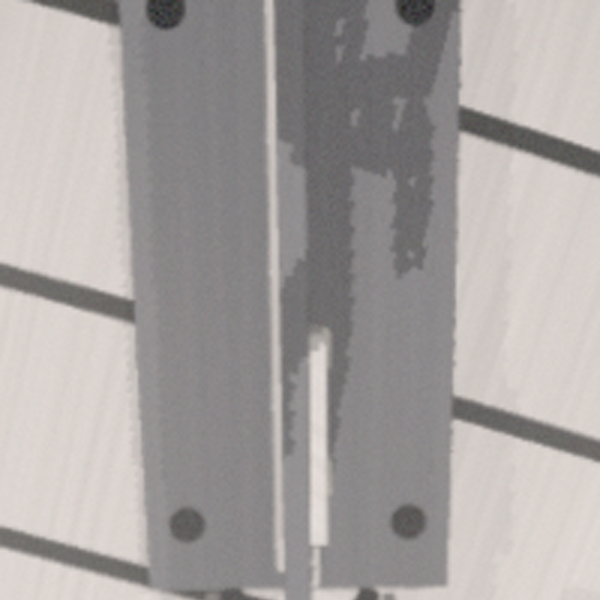

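```bash
python3 - <<'E'
from h import *
o=r.observe();print(np.round(o["position"],4))
Z=lambda x,y:((x+.5)/3-.5+180,(y+.5)/3-.5)
P={n:ray("wrist",Z(*p),.08,o) for n,p in dict(dNL=(310,545),dNR=(328,545),dFL=(308,330),dFR=(328,330),w=(284,500)).items()}
for n,v in P.items(): print(n,v.round(4))
dm=(P["dNL"]+P["dNR"]+P["dFL"]+P["dFR"])/4
e=(P["dFL"]+P["dFR"]-P["dNL"]-P["dNR"])/2; print("len",np.linalg.norm(e),np.degrees(np.arctan2(e[1],e[0]))-90,"mid",dm)
x=np.array([np.cos(np.radians(16.4)),np.sin(np.radians(16.4)),0])
print("web outer rel doubler mid along x",(P["w"]-dm)@x)
E
python3 - <<'E'
import cv2,numpy as np
im=cv2.imread('pics/raw_w11.png')[150:320,200:360]
cv2.imwrite('pics/w11y.png',cv2.resize(np.clip(255*(im/255.)**.6,0,255).astype(np.uint8),None,fx=3.5,fy=3.5,interpolation=cv2.INTER_CUBIC))
E
```

```text
[0.5592 0.1761 0.2041]
dNL [0.5616 0.1853 0.08  ]
dNR [0.5666 0.1867 0.08  ]
dFL [0.5439 0.2436 0.08  ]
dFR [0.5492 0.2451 0.08  ]
w [0.5506 0.196  0.08  ]
len 0.06093145925541006 16.719675937459186 mid [0.5553411  0.21516883 0.08      ]
web outer rel doubler mid along x -0.009938892138095687
```

View pics/w11y.png

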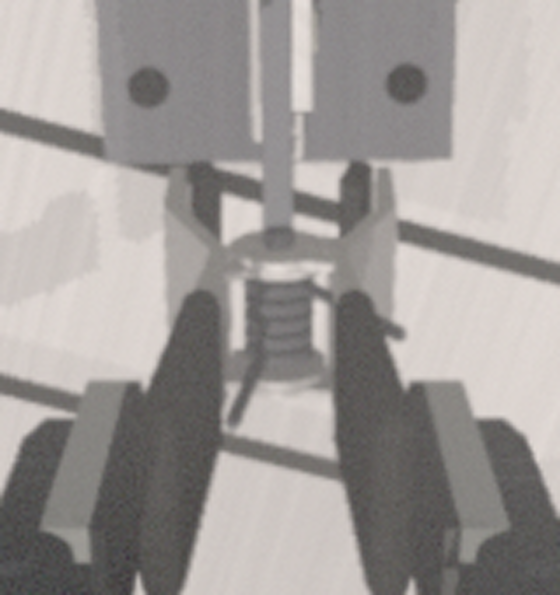

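Request:
drive_tool --commands '[[[-0.004,0.018,-0.005,0,0,0.008,-0.2],[-0.004,0.016,-0.01,0,0,0,-0.2],[0,0,-0.008,0,0,0,-0.2],[0,0,0,0,0,0,-0.2],[0,0,0,0,0,0,-0.2]]]'

```text
time_s: 10.18
position: [0.5509, 0.2118, 0.1798]
ee_rot: [[-0.285, 0.959, -0.001], [0.959, 0.285, -0.004], [-0.004, -0.002, -1.0]]
force: [-0.4, 0.7, -1.6]
width: 0.0345
```

```bash
python3 look.py 12 w
python3 - <<'E'
import cv2,numpy as np
im=cv2.imread('pics/raw_w12.png')[100:300,190:370]
cv2.imwrite('pics/w12z.png',cv2.resize(np.clip(255*(im/255.)**.6,0,255).astype(np.uint8),None,fx=3,fy=3,interpolation=cv2.INTER_CUBIC)[:600])
E
```

```text
10.175 [0.5509 0.2118 0.1798] [-0.36  0.72 -1.61] 0.0345 [[-0.285, 0.959, -0.001], [0.959, 0.285, -0.004], [-0.004, -0.002, -1.0]]
```

View pics/w12z.png

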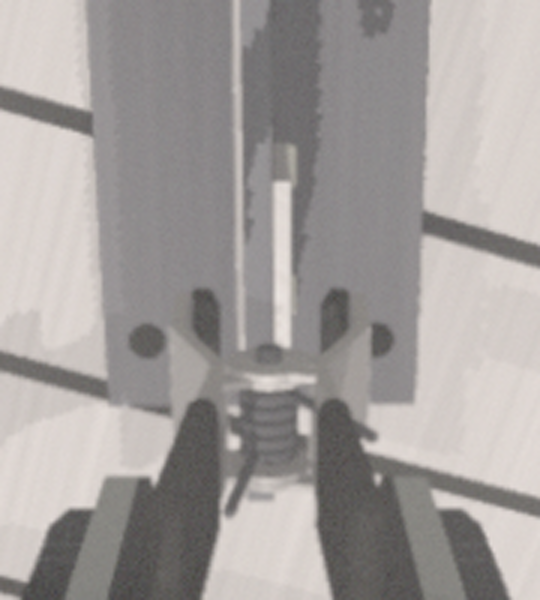

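Run:
```python
from h import *
o=r.observe();R=o["ee_rot"];p=o["position"]
Z=lambda x,y:((x+.5)/3-.5+190,(y+.5)/3-.5+100)
for q in [(284,145),(245,300),(273,300),(294,300)]: 
    w=ray("wrist",Z(*q),.08,o); print(w.round(4),(R.T@(w-p)).round(4))
pz=p[2]-.0097
for q,z in [((272,425),pz),((272,362),pz),((268,495),pz),((270,325),pz-.044),((220,325),pz-.044),((321,325),pz-.044),((270,290),pz-.051)]:
    w=ray("wrist",Z(*q),z,o); print("tool",(R.T@(w-p)).round(4))
```

```text
[0.5446 0.2523 0.08  ] [0.0412 0.0057 0.0996]
[0.5466 0.2089 0.08  ] [-0.001  -0.0047  0.0998]
[0.5539 0.2111 0.08  ] [-0.001   0.0029  0.0998]
[0.5594 0.2127 0.08  ] [-0.001   0.0086  0.0997]
tool [0.0011 0.0021 0.0097]
tool [0.0138 0.0021 0.0096]
tool [-0.0136  0.0013  0.0098]
tool [0.0068 0.0019 0.0537]
tool [ 0.0068 -0.0095  0.0537]
tool [0.0068 0.0135 0.0536]
tool [0.0131 0.0019 0.0606]
```

Request:
drive_tool --commands '[[[0,0,-0.012,0,0,0,-0.2],[0,0,-0.015,0,0,0,-0.2],[0,0,-0.003,0,0,0,-0.2],[0,0,0,0,0,0,-0.2],[0,0,0,0,0,0,-0.2]]]'

```text
time_s: 10.85
position: [0.5511, 0.2109, 0.1475]
ee_rot: [[-0.284, 0.959, -0.001], [0.959, 0.284, -0.005], [-0.004, -0.002, -1.0]]
force: [-0.1, -0.3, -2.0]
width: 0.0346
```

```bash
python3 look.py 13 w s
python3 - <<'E'
import cv2,numpy as np
g=lambda i:np.clip(255*(i/255.)**.6,0,255).astype(np.uint8)
im=cv2.imread('pics/raw_w13.png')[100:300,190:370]
cv2.imwrite('pics/w13z.png',cv2.resize(g(im),None,fx=3,fy=3,interpolation=cv2.INTER_CUBIC)[:600])
im=cv2.imread('pics/raw_s13.png')[90:200,210:310]
cv2.imwrite('pics/s13z.png',cv2.resize(g(im),None,fx=5.4,fy=5.4,interpolation=cv2.INTER_CUBIC)[:600])
E
```

```text
10.85 [0.5511 0.2109 0.1475] [-0.1  -0.25 -1.96] 0.0346 [[-0.284, 0.959, -0.001], [0.959, 0.284, -0.005], [-0.004, -0.002, -1.0]]
```

View pics/w13z.png

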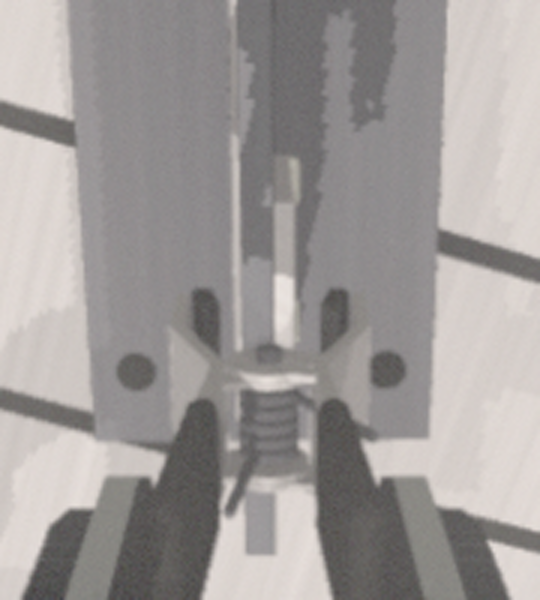

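View pics/s13z.png

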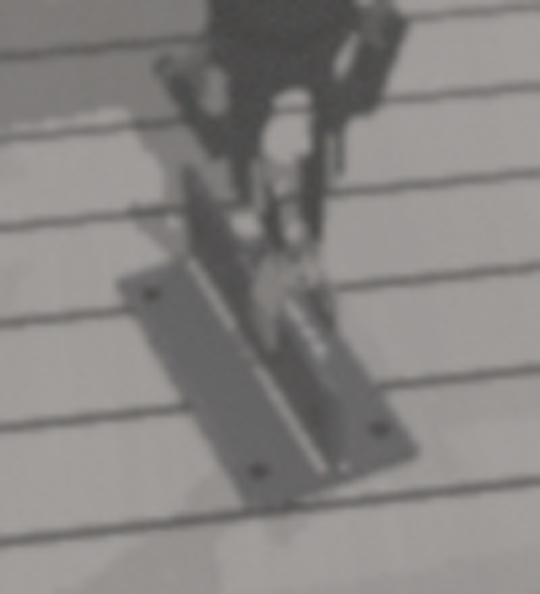

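Run:
```python
from h import *
o=r.observe();R=o["ee_rot"];p=o["position"]
Z=lambda x,y:((x+.5)/3-.5+190,(y+.5)/3-.5+100)
for q in [(284,202),(245,245),(273,245),(295,245),(260,553),(244,545),(276,545)]: 
    w=ray("wrist",Z(*q),.08,o); print(q,w.round(4),(R.T@(w-p)).round(4))
# nominal model: web ends
```

```text
(284, 202) [0.5468 0.2432 0.08  ] [0.0324 0.0052 0.0674]
(245, 245) [0.541  0.2307 0.08  ] [ 0.0221 -0.004   0.0675]
(273, 245) [0.5473 0.2326 0.08  ] [0.0221 0.0026 0.0675]
(295, 245) [0.5523 0.2341 0.08  ] [0.0221 0.0078 0.0675]
(260, 553) [0.5676 0.1524 0.08  ] [-0.0605 -0.0006  0.0678]
(244, 545) [0.563  0.1535 0.08  ] [-0.0581 -0.0048  0.0678]
(276, 545) [0.571  0.1559 0.08  ] [-0.0581  0.0036  0.0678]
```

Request:
drive_tool --commands '[[[0,0.002,-0.01,0,0,0,-0.2],[0,0,-0.012,0,0,0,-0.2],[0,0,-0.012,0,0,0,-0.2],[0,0,-0.004,0,0,0,-0.2],[0,0,0,0,0,0,-0.2],[0,0,0,0,0,0,-0.2]]]'

```text
time_s: 11.7
position: [0.5509, 0.2131, 0.1066]
ee_rot: [[-0.284, 0.959, -0.001], [0.959, 0.284, -0.005], [-0.004, -0.002, -1.0]]
force: [-0.5, 0.7, -2.6]
width: 0.0344
```

```bash
python3 look.py 14 w s
python3 - <<'E'
import cv2,numpy as np
g=lambda i:np.clip(255*(i/255.)**.5,0,255).astype(np.uint8)
im=cv2.imread('pics/raw_w14.png')[130:330,190:370]
cv2.imwrite('pics/w14z.png',cv2.resize(g(im),None,fx=3,fy=3,interpolation=cv2.INTER_CUBIC)[:600])
im=cv2.imread('pics/raw_s14.png')[110:190,230:310]
cv2.imwrite('pics/s14z.png',cv2.resize(g(im),None,fx=7,fy=7,interpolation=cv2.INTER_CUBIC)[:600])
E
```

```text
11.7 [0.5509 0.2131 0.1066] [-0.47  0.72 -2.6 ] 0.0344 [[-0.284, 0.959, -0.001], [0.959, 0.284, -0.005], [-0.004, -0.002, -1.0]]
```

View pics/w14z.png

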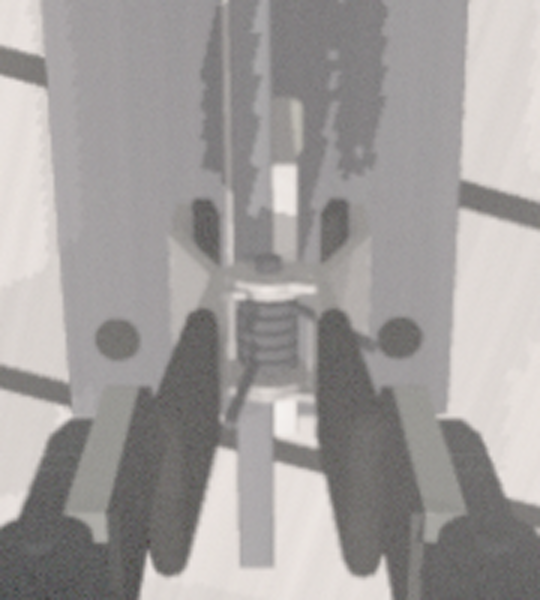

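View pics/s14z.png

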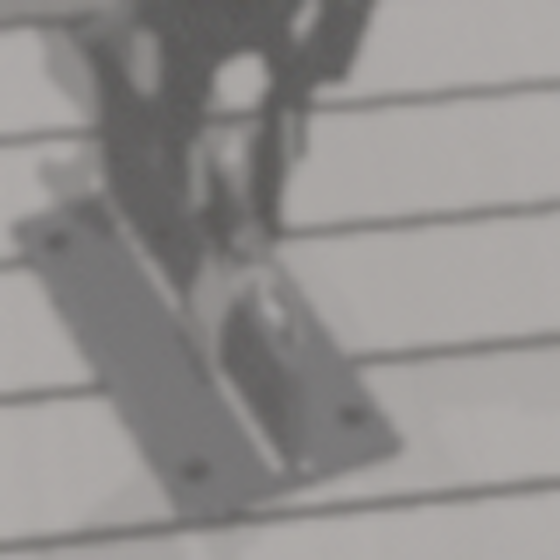

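Run:
```python
from h import *
o=r.observe();R=o["ee_rot"];p=o["position"]
Z=lambda x,y:((x+.5)/3-.5+190,(y+.5)/3-.5+130)
for q in [(284,163),(285,433),(233,185),(271,185),(297,185),(239,420),(273,420),(298,420)]: 
    w=ray("wrist",Z(*q),.08,o); print(q,w.round(4),(R.T@(w-p)).round(4))
pz=p[2]-.0097
for q,z in [((268,263),pz),((268,405),pz),((219,235),pz-.044),((321,235),pz-.044)]:
    w=ray("wrist",Z(*q),z,o); print("clamp tool",(R.T@(w-p)).round(4))
```

```text
(284, 163) [0.5467 0.2433 0.08  ] [0.0303 0.0045 0.0265]
(285, 433) [0.564  0.1864 0.08  ] [-0.0291  0.005   0.0268]
(233, 185) [0.5383 0.2362 0.08  ] [ 0.0259 -0.0055  0.0266]
(271, 185) [0.5455 0.2383 0.08  ] [0.0259 0.002  0.0266]
(297, 185) [0.5504 0.2397 0.08  ] [0.0259 0.0071 0.0266]
(239, 420) [0.5537 0.1867 0.08  ] [-0.026  -0.0048  0.0268]
(273, 420) [0.5607 0.1887 0.08  ] [-0.026   0.0024  0.0268]
(298, 420) [0.5658 0.1902 0.08  ] [-0.026   0.0078  0.0268]
clamp tool [0.0156 0.0013 0.0096]
clamp tool [-0.0136  0.0013  0.0098]
clamp tool [ 0.0068 -0.0097  0.0537]
clamp tool [0.0068 0.0135 0.0536]
```

Wrist view: the plates run between columns 235 and 297, midway between the jaw pads at 219 and 321. The doubler's ends (rows 163 and 433) are centred on the pin. I'll hold briefly, check it stays put, and hand in.

Request:
drive_tool --commands '[[[0,0,0,0,0,0,-0.2],[0,0,0,0,0,0,-0.2],[0,0,0,0,0,0,-0.2],[0,0,0,0,0,0,-0.2]]]'

```text
time_s: 12.3
position: [0.5512, 0.2131, 0.1072]
ee_rot: [[-0.284, 0.959, -0.0], [0.959, 0.284, -0.004], [-0.004, -0.001, -1.0]]
force: [0.4, -0.6, -1.1]
width: 0.0346
```

```bash
python3 look.py 15 w s
python3 - <<'E'
import cv2,numpy as np
g=lambda i:np.clip(255*(i/255.)**.5,0,255).astype(np.uint8)
a=cv2.imread('pics/raw_w15.png')[130:330,190:370];b=cv2.imread('pics/raw_w14.png')[130:330,190:370]
print(np.abs(a.astype(int)-b).mean())
cv2.imwrite('pics/f15.png',cv2.resize(g(cv2.imread('pics/raw_s15.png')),None,fx=1.4,fy=1.4))
E
```

```text
12.3 [0.5512 0.2131 0.1072] [ 0.38 -0.6  -1.05] 0.0346 [[-0.284, 0.959, -0.0], [0.959, 0.284, -0.004], [-0.004, -0.001, -1.0]]
2.9292592592592595
```

View pics/f15.png

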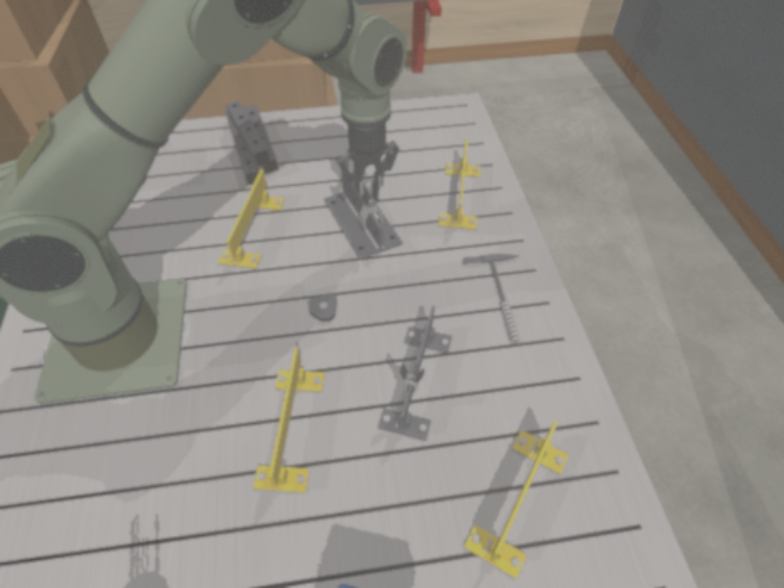

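The side view shows the clamp on the bracket, and the small clamp, hammer and magnetic square undisturbed. The pose is steady.

```bash
python3 -c "
from rig import r
print(r.job_done())"
```

```text
the job is handed in; nothing more can be done
None
```

The larger clamp is off the rack and held squeezed open over the top edge at the middle of the doubler, and I handed the job in like that at about 12.4 s of the 34 s allowed.

- **First squeeze missed:** the fingers closed just above the handle ends without moving them. I lifted, reopened and went in about 21 mm lower, and that grip held.
- **Last wrist view:** the jaws gape about 23 mm, one outside the web and one outside the doubler, with roughly 5 mm clear on each side. Clamp and doubler are centred on each other to about 1 mm along the edge.
- **Depth:** I estimate the pads' middle at about 27 mm below the edge. That comes from the arm's height and the pin height on the rack, not from a direct sight of the pads.
- **Hold:** over the last 0.6 s the pose and the 34.5 mm handle squeeze stayed steady. The wrist force showed little more than the clamp's weight, so no sign of touching either plate.
- **Left alone:** the small clamp, chipping hammer and magnetic square look untouched in the side view.
- **Disagreement between checks:** two earlier estimates of the doubler's middle differed by about 2.6 mm along the edge. A third was further off because I took the doubler's end face for part of its top. Later views from closer up settled it.

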